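# Gauge the wear of an incubator tray runner

### The job

Take the depth gauge from its black stand, push its probe into the groove of the tray runner clamped in the jig and press gently until the steel foot sits flat across the groove, keeping it there about a second, without ramming it. Read the depth off the gauge, set the record slide to that depth (one 10 mm division for every 2 mm of depth), and stand the gauge back upright on its stand with the reading left as it was; leave the other things on the bench alone.

Things in the scene. Friction and masses are not known exactly. Their poses are not given: they have to be found in the camera images.
- gauge_grip (a point): hand-held depth gauge, about 0.25 kg: a grey upright handle 24 x 24 mm, reaching from 8 to 70 mm above the underside of its steel foot. This point lies on the handle's axis, 50 mm above the underside of the foot, a good height to grip; z up the handle, y along the foot. A 5 mm steel probe runs right through it; the 12 mm cap on its upper end rises from the handle's top as the probe is pushed in.
- gauge_foot: the gauge's steel foot bar, 16 mm (x) by 44 mm (y) by 8 mm thick; origin at the centre of its flat underside, z up the handle. Pressing it down with 5 to 15 N beyond the probe's own 4 N seats it; more than 30 N on the runner spoils the gauge.
- probe_tip: round lower end of the gauge's probe; origin at its lowest point, on the gauge's axis, 26 mm below the underside of the foot when fully out. More than 20 N on it spoils the gauge.
- probe (a joint): how far the probe is pushed in, m: 0 = fully out (as it starts), 0.026 = flush with the foot. A spring clip holds it: it moves only when pushed with about 4 N, then stays, keeping the reading; nothing pulls it out again, so do not push it on the runner's face. Depth of groove = 26 mm minus this value. The cap's top stands 4 mm plus this value above the handle's top.
- stand: the gauge's fixed black stand: base 70 x 90 x 6 mm with two upright blocks, each 50 mm (x) by 22 mm (y), tops 50 mm above the table, and a 22 mm gap between them. The foot lies across both tops, its y along the stand's y, and the probe hangs in the gap. Origin at the centre of the underside, z up.
- stand_top (a point): middle of the stand's gap, level with the block tops (50 mm above the table): where the centre of the foot's underside rests.
- channel (a point): middle of the aluminium tray runner clamped in the fixed jig, on the centre line of its groove (runs along x; 11 mm wide, 8 to 22 mm deep, open on top, a flat 17.5 mm face on each side). The runner is packed up: its face lies up to 4 mm above or below this point, so feel for it. z up. The foot goes across the groove, its y along this y, either way round.
- jig: the fixed steel jig under the runner, 200 x 100 mm; origin at the centre of its underside, x along the groove, the point channel 52 mm above it. The runner is 140 mm long (x), 46 mm wide; clamps at both ends, from 56 mm out to 91 mm, stand up to 76 mm above the table. Measure within 30 mm of the middle along the groove.
- slide_base: fixed aluminium track of the record slide, 40 mm (x) by 170 mm (y) by 14 mm tall, with black division marks every 10 mm; origin at the centre of its underside. The slide moves along its +y.
- slide (a joint): position of the record slide along +y of its track, m, 0 to 0.12; 0 = 60 mm on the -y side of the track's centre, where the first mark is. It shows 5 mm of slide per mm of depth: 0.05 means 10 mm deep. It moves against about 1.5 N and stays where left; starts below 0.02.
- slide_top (a point): top centre of the record slide's black grip: 28 mm (across the track, x) by 20 mm (along it, y) by 40 mm tall; its top is 54.5 mm above the table.
- mug: bystander: blue ceramic mug, 80 mm across, 90 mm tall; leave alone
- brush: bystander: small wood-handled brush, 200 mm long, lying; leave alone
- wrench: bystander: steel spanner, 180 mm long, lying flat; leave alone
- screwdriver: bystander: black-handled screwdriver, 200 mm long, lying; leave alone
- oil: bystander: white plastic bottle, 56 mm across, 150 mm tall; leave alone
- offcut: bystander: short offcut of grooved aluminium runner, 70 x 46 x 30 mm, lying loose (not the runner to be measured); leave alone
Not all that is in view belongs to the job. What is shaped like the slide_base but orange is not meant. Leave any orange look-alike of the part that bears gauge_grip alone.

How it is judged (in metres and radians):
On the way:
1. the probe is in the groove and its tip on the bottom, the foot pressed flat across the groove, for half a second (contact force between gauge_foot and anything else above 2 N and contact force between probe_tip and anything else above 0.05 N and z of gauge_foot in the frame of channel between -0.006 and 0.006 m and y of gauge_foot in the frame of channel between -0.005 and 0.005 m and x of gauge_foot in the frame of channel between -0.032 and 0.032 m and angle between gauge_foot's own z axis and vertical below 0.04 rad and angle between the y axis of gauge_foot and the y axis of channel, either way round below 0.2 rad and value of joint probe between 0.0025 and 0.0195 m), for 0.5 s.
At the end, for the whole second after the job is handed in: the gauge rests upright on its stand, centre of its foot within 12 mm of the middle of the gap and down on the block tops (2 mm), its probe still holding the reading; the record slide stands at the depth read (26 mm less the push-in) within 2 mm of depth (10 mm of slide) (distance between gauge_foot and stand_top below 0.012 m and z of gauge_foot in the frame of stand_top between -0.002 and 0.002 m and angle between gauge_foot's own z axis and vertical below 0.05 rad and linear speed of gauge_foot below 0.02 m/s and velocity of joint slide below 0.01 m/s and ((value of joint probe between 0.0025 and 0.00351 m and value of joint slide between 0.1025 and 0.1275 m) or (value of joint probe between 0.0035 and 0.00451 m and value of joint slide between 0.0975 and 0.1225 m) or (value of joint probe between 0.0045 and 0.00551 m and value of joint slide between 0.0925 and 0.1175 m) or (value of joint probe between 0.0055 and 0.00651 m and value of joint slide between 0.0875 and 0.1125 m) or (value of joint probe between 0.0065 and 0.00751 m and value of joint slide between 0.0825 and 0.1075 m) or (value of joint probe between 0.0075 and 0.00851 m and value of joint slide between 0.0775 and 0.1025 m) or (value of joint probe between 0.0085 and 0.00951 m and value of joint slide between 0.0725 and 0.0975 m) or (value of joint probe between 0.0095 and 0.01051 m and value of joint slide between 0.0675 and 0.0925 m) or (value of joint probe between 0.0105 and 0.01151 m and value of joint slide between 0.0625 and 0.0875 m) or (value of joint probe between 0.0115 and 0.01251 m and value of joint slide between 0.0575 and 0.0825 m) or (value of joint probe between 0.0125 and 0.01351 m and value of joint slide between 0.0525 and 0.0775 m) or (value of joint probe between 0.0135 and 0.01451 m and value of joint slide between 0.0475 and 0.0725 m) or (value of joint probe between 0.0145 and 0.01551 m and value of joint slide between 0.0425 and 0.0675 m) or (value of joint probe between 0.0155 and 0.01651 m and value of joint slide between 0.0375 and 0.0625 m) or (value of joint probe between 0.0165 and 0.01751 m and value of joint slide between 0.0325 and 0.0575 m) or (value of joint probe between 0.0175 and 0.01851 m and value of joint slide between 0.0275 and 0.0525 m) or (value of joint probe between 0.0185 and 0.01951 m and value of joint slide between 0.0225 and 0.0475 m))); the robot touches nothing.
It fails at once if the foot of the gauge is pressed or knocked at the runner with more than 30 N (contact force between gauge_foot and anything else above 30 N and horizontal distance between gauge_foot and channel below 0.09 m).
It fails at once if the probe tip is jabbed with more than 20 N (contact force between probe_tip and anything else above 20 N).
It fails at once if a bystander is shifted by more than 30 mm (distance of any of mug, brush, wrench, screwdriver, oil, offcut from where it was at the start of the episode above 0.03 m).
It also fails if it takes over 67 s, if anything falls off the work surface, if the arm or the gripper's body presses on something with over 40 N, if the wrist force passes 120 N, or if a joint passes its speed limit or range.

### The arm

A 6-joint arm with a two-finger parallel gripper is mounted at the origin on the work surface. World frame = base frame: x ahead of the robot, y to its left, z up, the work surface at z = 0. Lengths are in mm, angles in rad, forces in N, time in s.
With the tool pointing down it reaches from about 250 to 850 mm from the base axis. Payload 12.5 kg.
Tool frame: the origin (TCP) lies at the very end of the fingers, on their centre line; the grasp point (between the pads) lies 19 mm behind it; z points along the fingers, y is the line along which they close (so a half turn about z gives the same grasp; the last joint's range is limited). The gripper opens to 93 mm and grips with 3 to 60 N. Pads are 15 mm wide; open, the fingers measure 128 mm over their backs; the gripper's body (75 mm by 188 mm) begins 65 mm behind the grasp point.
Start: joints at [1.134, 0.351, 1.652, -0, 1.139, -0.085], TCP at [189.492, 516.311, 218.633] pointing down, gripper open.
Joint ranges: [-2.75, 2.75], [-0.79, 2.1], [0.01, 2.65], [-1.57, 4.71], [0.07, 3.14], [-2.87, 2.87]. Speed limits (rad/s): [2.22, 2.22, 2.79, 3.14, 3.14, 3.14].

### API

Orientations are given as a unit quaternion [w, x, y, z].
In Python, from workcell import env, capture gives the robot as it stands.
- The arm moves only by the tool apply_moves, never from a script. Its argument "motion" is a list of rows, each an object with "slide": the shift along the world's x, y, z in units of 2.5 cm (1.0 is 2.5 cm), a list of three; "rotation": the turn, a rotation vector about the world's x, y, z in units of 0.15 rad (1.0 is 0.15 rad), a list of three; "claw": the gripper's target within -1 to 1 (shut at 1, half-way at 0, fully open at -1). In form: [{"slide": [tx, ty, tz], "rotation": [wx, wy, wz], "claw": claw}, ...]. A call has 1 to 20 rows; each row shifts and turns the commanded pose from where the row before left it; what a row does not reach is not made up. A row lasts 1/8 s, in which the tool goes at most 62.5 mm and 10.7 degrees, less where a joint would pass 70% of its speed; a pose out of reach is approached as far as the arm can. A call with a number of a shift or a turn outside -1 to 1 is refused whole. A call with a gripper value outside its range is refused whole. The fingers move at their own pace and stop on an object; the grip force is fixed at half the most. Time passes only in rows, so rows that do not move let the fingers close. It gives the time, the measured TCP pose, the force, the opening and the grip force at its end, in the units of the state.
- env.get_state(): the state, without advancing time (a new reading comes with each control period).
- capture(name): name is "scene" or "top" or "wrist"; returns a dict with "img" (480x640x3 uint8, red, green, blue), "intrinsics" (3x3 intrinsics, pixels), "position" and "orientation" of the camera in the world; the wrist camera has in their place "T_tool_cam" (4x4, takes a point from camera to tool coordinates, whose origin is the TCP and whose axes are the flange's). Camera axes: x right, y down, z forward; pixel columns grow to the right and rows downward; lengths in mm; the calibration is good to about 2 mm. A picture is of the moment at which its call begins: read the wrist's pose just before it. There is no depth.
- env.job_done(): hands the job in; it is judged then, once.
The state is a dict: "time_s": time; "joint_pos": joint angles; "qd": joint speeds; "joint_efforts": joint torques, N m; "tool_pos": TCP position; "eef_rot": TCP orientation; "contact_force": force on the tool from outside, world axes, zero at the start; "wrist_torque": the same for the moment, N m; "gripper_width": finger opening in mm; "grasp_force": force on a finger pad.
Only numpy, scipy, OpenCV 4.12 (cv2) and the standard library are available. Lean on these libraries where they do the work, as an engineer would, in place of code of your own. Each camera call takes 0.05 s, during which the arm holds its last target. There are 200 camera calls.

## Working session

There is one attempt and no reset: what is moved stays moved. The work goes in short steps, Python scripts to look and compute and a tool call to move; the robot and the scene stay as the last step left them, time stands still between calls to the robot, and variables do not carry over. Pictures are saved under pics/ and viewed, at most 10 in all, crops included, and the job is handed in when it is done.

Besides the shell and the picture viewer there is one more tool, called after "Request:" as a command line: name --argument value ..., lists and objects as JSON in quotes. apply_moves: Moves the arm, as the interface text tells. Its arguments: {"type":"object","properties":{"motion":{"type":"array","items":{"type":"object","properties":{"slide":{"type":"array","items":{"type":"number"}},"rotation":{"type":"array","items":{"type":"number"}},"claw":{"type":"number"}}}}},"required":["motion"]}

```bash
mkdir -p pics; cat > h.py <<'E'
import numpy as np, cv2
from scipy.spatial.transform import Rotation as R
from workcell import env, capture
def q2R(q): return R.from_quat([q[1],q[2],q[3],q[0]]).as_matrix()
def cam(name):
    s=env.get_state(); c=capture(name); K=np.array(c["intrinsics"])
    if "T_tool_cam" in c:
        T=np.eye(4); T[:3,:3]=q2R(s["eef_rot"]); T[:3,3]=s["tool_pos"]; T=T@np.array(c["T_tool_cam"])
        Rm,p=T[:3,:3],T[:3,3]
    else:
        o=np.array(c["orientation"]); Rm=q2R(o) if o.size==4 else o; p=np.array(c["position"])
    return c["img"],K,Rm,p
def topl(px,z,K,Rm,p):
    d=Rm@np.linalg.inv(K)@np.array([px[0],px[1],1.]); return p+d*(z-p[2])/d[2]
def proj(P,K,Rm,p):
    v=K@(Rm.T@(np.array(P,float)-p)); return v[:2]/v[2]
def save(n,img): cv2.imwrite("pics/"+n,img[:,:,::-1])
E
python3 - <<'E'
from h import *
for n in ("scene","top"):
    i,K,Rm,p=cam(n); save(n+"0.png",i); print(n,K.tolist(),Rm.round(3).tolist(),p)
E
```

```text
scene [[500.62743726600047, 0.0, 329.2200875957735], [0.0, 500.62743726600047, 237.16296282464884], [0.0, 0.0, 1.0]] [[-0.052, 0.637, -0.769], [0.999, 0.027, -0.045], [-0.008, -0.77, -0.638]] [1353.77820128   48.4134166   749.24453459]
top [[443.77256980993224, 0.0, 329.68419098131477], [0.0, 443.77256980993224, 239.31588525352961], [0.0, 0.0, 1.0]] [[-0.002, -0.994, 0.106], [-1.0, 0.001, -0.012], [0.012, -0.106, -0.994]] [ 422.20104466   12.32090729 1133.06321469]
```

View pics/top0.png

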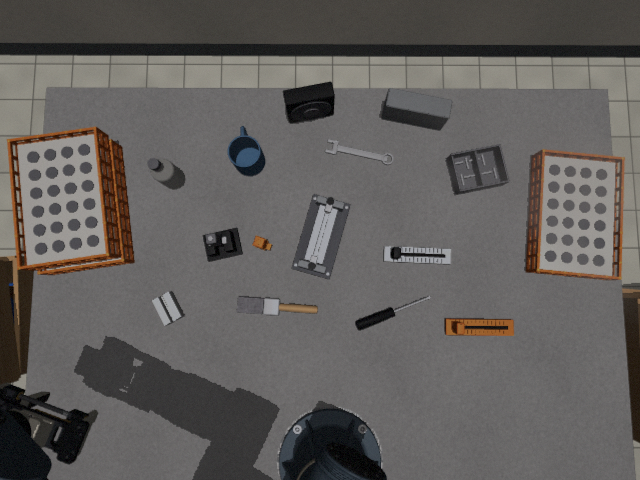

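View pics/scene0.png

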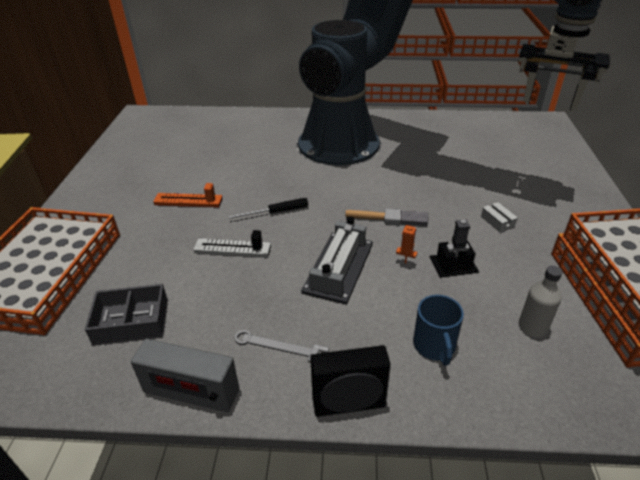

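Candidates: the gauge on its black stand at top (222,244), versus the orange look-alike at (263,243). The grey track is at (418,256), versus the orange one at (480,327). The clamped runner is at (322,236), versus the offcut at (168,308). I choose the grey gauge on the stand, the grey track and the clamped runner. Next is one close crop to check.

```bash
python3 - <<'E'
from h import *
i,K,Rm,p=cam("top"); c=i[185:285,195:460]; c=cv2.resize(c,None,fx=3,fy=3,interpolation=cv2.INTER_CUBIC)
c=np.clip(c.astype(float)*1.6,0,255).astype('uint8')
s,Ks,Rs,ps=cam("scene"); d=s[200:300,190:480]; d=cv2.resize(d,(795,274),interpolation=cv2.INTER_CUBIC)
save("crop1.png",np.vstack([c,d]))
for n,px,z in [("stand",(222,244),30),("gauge",(209,238),115),("jig",(322,236),40),("track",(418,256),14),("slide",(396,253),54)]: print(n,topl(px,z,K,Rm,p).round(0))
E
```

```text
stand [528. 267.  30.]
gauge [534. 277. 115.]
jig [547.  18.  40.]
track [ 499. -225.   14.]
slide [ 503. -163.   54.]
```

View pics/crop1.png

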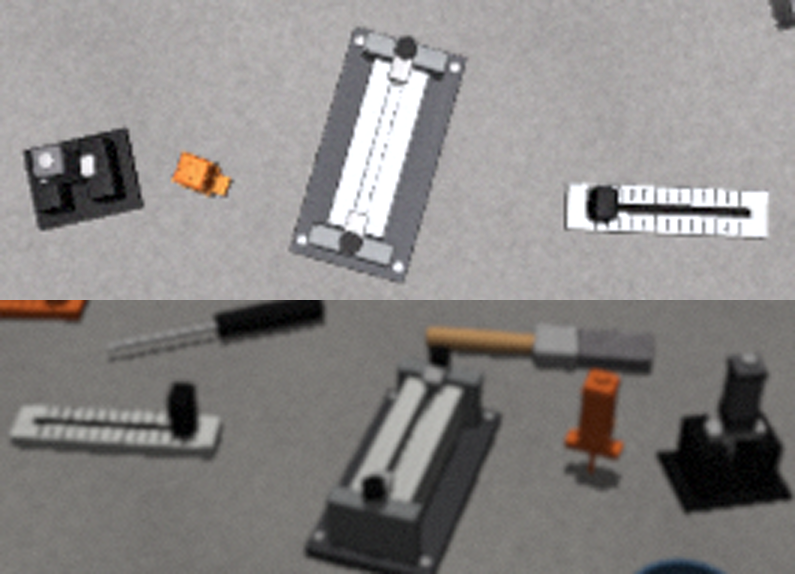

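The crop shows the grey gauge on the stand (foot end at crop (88,165), cap (46,160)), the jig corners, and the track with its grip at the left end.

```bash
python3 - <<'E'
from h import *
i,K,Rm,p=cam("top")
f=lambda px,z: topl((px[0]/3+195-.33,px[1]/3+185-.33),z,K,Rm,p)
S={"stand":([(25,150),(127,128),(143,207),(40,229)],6),"jig":([(354,28),(467,58),(405,282),(290,251)],8),"track":([(567,184),(768,191),(768,237),(566,231)],14)}
for n,(c,z) in S.items():
    P=np.array([f(q,z) for q in c]); v=(P[1]+P[2]-P[0]-P[3])/2; w=(P[0]+P[1]-P[3]-P[2])/2
    print(n,P.mean(0).round(1),"right vec",np.linalg.norm(v).round(1),np.degrees(np.arctan2(v[1],v[0])).round(1),"up vec",np.linalg.norm(w).round(1),np.degrees(np.arctan2(w[1],w[0])).round(1))
print("cap",f((46,160),124),"foot end",f((88,165),58),"grip",f((602,203),54))
s=env.get_state(); print(q2R(s["eef_rot"]).round(3).tolist(), s["contact_force"],s["time_s"])
E
```

```text
stand [530.4 270.6   6. ] right vec 88.2 -77.8 up vec 68.9 12.3
jig [550.9  20.1   8. ] right vec 100.4 -105.1 up vec 198.6 -15.7
track [ 501.6 -223.1   14. ] right vec 170.5 -91.9 up vec 39.4 -1.9
cap [533.090596   272.56607011 124.        ] foot end [536.23620781 255.5840698   58.        ] grip [ 505.1066334  -161.48322352   54.        ]
[[-0.939, 0.345, -0.0], [0.345, 0.939, -0.001], [0.0, -0.001, -1.0]] [0.20293948 1.03205558 0.40881276] 0.25
```

Request:
apply_moves --motion '[{"slide": [0.86,-0.61,0],"rotation": [0,0,0.24],"claw": -0.2},{"slide": [0.86,-0.61,0],"rotation": [0,0,0.24],"claw": -0.2},{"slide": [0.86,-0.61,0],"rotation": [0,0,0.24],"claw": -0.2},{"slide": [0.86,-0.61,0],"rotation": [0,0,0.24],"claw": -0.2},{"slide": [0.86,-0.61,0],"rotation": [0,0,0.24],"claw": -0.2},{"slide": [0.86,-0.61,0],"rotation": [0,0,0.24],"claw": -0.2},{"slide": [0.86,-0.61,0],"rotation": [0,0,0.24],"claw": -0.2},{"slide": [0.86,-0.61,0],"rotation": [0,0,0.24],"claw": -0.2},{"slide": [0.86,-0.61,0],"rotation": [0,0,0.24],"claw": -0.2},{"slide": [0.86,-0.61,0],"rotation": [0,0,0.24],"claw": -0.2},{"slide": [0.86,-0.61,0],"rotation": [0,0,0.24],"claw": -0.2},{"slide": [0.86,-0.61,0],"rotation": [0,0,0.24],"claw": -0.2},{"slide": [0.86,-0.61,0],"rotation": [0,0,0.24],"claw": -0.2},{"slide": [0.86,-0.61,0],"rotation": [0,0,0.24],"claw": -0.2},{"slide": [0.86,-0.61,0],"rotation": [0,0,0.24],"claw": -0.2},{"slide": [0.8,-0.61,0],"rotation": [0,0,0.17],"claw": -0.2},{"slide": [0,0,0],"rotation": [0,0,0],"claw": -0.2}]'

```text
time_s: 2.38
tool_pos: [532.7, 271.4, 218.3]
eef_rot: [-0.0, -0.106, 0.994, -0.0]
contact_force: [-0.1, 0.9, 0.5]
gripper_width: 56.0
grasp_force: 0.0
```

```bash
python3 - <<'E'
from h import *
s=env.get_state();i,K,Rm,p=cam("wrist"); save("w1.png",i); M=q2R(s["eef_rot"])
print(s["tool_pos"],M.round(3).tolist(),s["gripper_width"],p,Rm.round(3).tolist())
for P in [(531.5,271.5,50),(531.5,271.5,124),(531.5,271.5,120)]: print(proj(P,K,Rm,p))
E
```

```text
[532.72070841 271.44726822 218.30747895] [[-0.978, -0.21, -0.0], [-0.21, 0.978, -0.0], [0.0, -0.0, -1.0]] 55.96484071950419 [455.1144577  254.94314269 384.21123386] [[-0.21, 0.938, 0.275], [0.978, 0.202, 0.059], [0.0, 0.282, -0.959]]
[318.47151979 221.69392753]
[318.5107199  245.55832253]
[318.50808446 243.95391004]
```

View pics/w1.png

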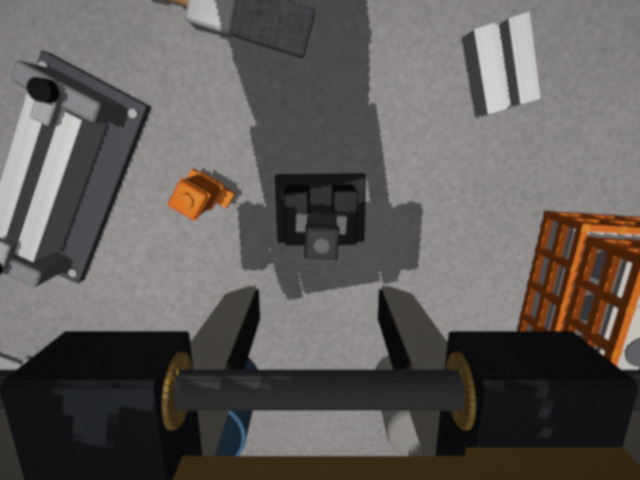

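The cap is at (321,244), about 1–2 mm from the prediction, and both stand and gauge are aligned with the fingers. I'll descend and grip.

Request:
apply_moves --motion '[{"slide": [-0.03,0.03,-0.5],"rotation": [0,0,0],"claw": -0.2},{"slide": [-0.03,0.03,-0.5],"rotation": [0,0,0],"claw": -0.2},{"slide": [0,0,-0.5],"rotation": [0,0,0],"claw": -0.2},{"slide": [0,0,-0.5],"rotation": [0,0,0],"claw": -0.2},{"slide": [0,0,-0.5],"rotation": [0,0,0],"claw": -0.2},{"slide": [0,0,-0.5],"rotation": [0,0,0],"claw": -0.2},{"slide": [0,0,-0.5],"rotation": [0,0,0],"claw": -0.2},{"slide": [0,0,-0.5],"rotation": [0,0,0],"claw": -0.2},{"slide": [0,0,-0.5],"rotation": [0,0,0],"claw": -0.2},{"slide": [0,0,-0.5],"rotation": [0,0,0],"claw": -0.2},{"slide": [0,0,-0.49],"rotation": [0,0,0],"claw": -0.2},{"slide": [0,0,0],"rotation": [0,0,0],"claw": -0.2},{"slide": [0,0,0],"rotation": [0,0,0],"claw": 1},{"slide": [0,0,0],"rotation": [0,0,0],"claw": 1},{"slide": [0,0,0],"rotation": [0,0,0],"claw": 1},{"slide": [0,0,0],"rotation": [0,0,0],"claw": 1},{"slide": [0,0,0],"rotation": [0,0,0],"claw": 1},{"slide": [0,0,0],"rotation": [0,0,0],"claw": 1}]'

```text
time_s: 4.68
tool_pos: [530.6, 273.8, 81.6]
eef_rot: [0.0, -0.107, 0.994, 0.0]
contact_force: [0.4, -2.0, 2.6]
gripper_width: 24.0
grasp_force: 29.6
```

Request:
apply_moves --motion '[{"slide": [0,0,0.4],"rotation": [0,0,0],"claw": 1},{"slide": [0,0,0.8],"rotation": [0,0,0],"claw": 1},{"slide": [0,0,0.8],"rotation": [0,0,0],"claw": 1},{"slide": [0,0,0.8],"rotation": [0,0,0],"claw": 1},{"slide": [0,0,0.8],"rotation": [0,0,0],"claw": 1},{"slide": [0,0,0.8],"rotation": [0,0,0],"claw": 1},{"slide": [0.07,-0.85,0.1],"rotation": [0,0,-0.27],"claw": 1},{"slide": [0.07,-0.85,0],"rotation": [0,0,-0.27],"claw": 1},{"slide": [0.07,-0.85,0],"rotation": [0,0,-0.27],"claw": 1},{"slide": [0.07,-0.85,0],"rotation": [0,0,-0.27],"claw": 1},{"slide": [0.07,-0.85,0],"rotation": [0,0,-0.27],"claw": 1},{"slide": [0.07,-0.85,0],"rotation": [0,0,-0.27],"claw": 1},{"slide": [0.07,-0.85,0],"rotation": [0,0,-0.27],"claw": 1},{"slide": [0.07,-0.85,0],"rotation": [0,0,-0.27],"claw": 1},{"slide": [0.07,-0.85,0],"rotation": [0,0,-0.27],"claw": 1},{"slide": [0.07,-0.85,0],"rotation": [0,0,-0.27],"claw": 1},{"slide": [0.07,-0.85,0],"rotation": [0,0,-0.27],"claw": 1},{"slide": [0.05,-0.8,0],"rotation": [0,0,-0.24],"claw": 1},{"slide": [0,0,0],"rotation": [0,0,0],"claw": 1},{"slide": [0,0,0],"rotation": [0,0,0],"claw": 1}]'

```text
time_s: 7.18
tool_pos: [550.9, 20.2, 193.8]
eef_rot: [-0.0, 0.134, 0.991, 0.0]
contact_force: [-0.1, 0.2, -2.8]
gripper_width: 23.9
grasp_force: 29.6
```

```bash
python3 - <<'E'
from h import *
s=env.get_state();i,K,Rm,p=cam("wrist"); save("w2.png",i); M=q2R(s["eef_rot"])
np.savez("w2.npz",K=K,Rm=Rm,p=p)
t=np.array(s["tool_pos"]);print(t,M.round(3).tolist(),s["contact_force"],s["wrist_torque"],s["grasp_force"])
for P in [(550.9,20.1,52),t+[0,0,42],t-[0,0,57.6]]: print(proj(P,K,Rm,p))
E
```

```text
[550.90493363  20.15771045 193.83958231] [[-0.964, 0.265, -0.0], [0.265, 0.964, 0.0], [0.0, 0.0, -1.0]] [-0.13725593  0.16666534 -2.83136464] [-0.00929397  0.01376857 -0.01632025] 29.60799068212509
[318.48355126 230.4292188 ]
[318.9300817 355.3337237]
[318.65564899 264.55622029]
```

View pics/w2.png

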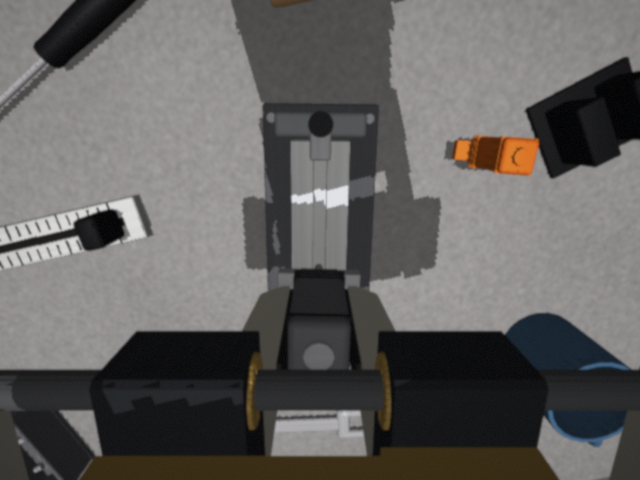

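The runner spans columns 291–349 and the groove is centred near column 320, with the probe tip at (318,267). I'll measure the lateral offset and angle from edge profiles.

```bash
python3 - <<'E'
from h import *
i=cv2.imread("pics/w2.png",0).astype(float); z=np.load("w2.npz");K,Rm,p=z["K"],z["Rm"],z["p"]
ya=np.array([.265,.964]); xa=np.array([.964,-.265]); t=np.array([550.9,20.16])
for r in (165,175,215,230,245,255):
    g=i[r-3:r+4].mean(0); d=np.diff(cv2.GaussianBlur(g[None],(0,0),1)[0])
    l=275+np.argmax(d[275:305]); rr=335+np.argmin(d[335:365]);
    a=[float(ya@(topl((c+.5,r),52,K,Rm,p)[:2]-t)) for c in (l,rr)]
    print(r,l,rr,np.round(a,1),"mid",round(sum(a)/2,2),g[308:334].astype(int).tolist())
print([float(xa@(topl((319,r),52,K,Rm,p)[:2]-t)) for r in (140,268)])
E
```

```text
165 290 348 [-22.1  23.6] mid 0.72 [134, 134, 133, 130, 121, 112, 121, 128, 130, 130, 130, 130, 130, 130, 130, 130, 129, 124, 115, 113, 122, 127, 129, 130, 131, 131]
175 290 348 [-22.3  23.7] mid 0.73 [134, 134, 133, 131, 123, 116, 122, 128, 130, 130, 130, 130, 130, 130, 130, 130, 128, 122, 115, 120, 126, 128, 129, 130, 131, 130]
215 290 347 [-22.9  23.6] mid 0.36 [131, 131, 131, 128, 125, 121, 123, 126, 126, 127, 126, 126, 127, 127, 126, 126, 123, 115, 110, 119, 125, 125, 126, 127, 126, 127]
230 291 346 [-22.4  23.1] mid 0.37 [130, 130, 129, 126, 122, 119, 122, 124, 125, 125, 125, 125, 125, 125, 125, 124, 119, 114, 115, 122, 124, 125, 125, 126, 126, 126]
245 291 346 [-22.6  23.4] mid 0.38 [128, 128, 127, 122, 115, 116, 120, 123, 124, 124, 123, 123, 123, 123, 123, 122, 116, 111, 119, 124, 124, 124, 124, 124, 124, 124]
255 291 346 [-22.8  23.5] mid 0.39 [127, 128, 126, 120, 114, 117, 121, 122, 122, 122, 123, 123, 122, 122, 122, 120, 112, 106, 117, 123, 123, 123, 123, 123, 124, 124]
[-72.19354898548691, 33.00848681597997]
```

The lateral offset is about 0.4 mm and the angle about 0.3°, well within the fit. I'll descend.

Request:
apply_moves --motion '[{"slide": [0,0.01,-0.5],"rotation": [0,0,0],"claw": 1},{"slide": [0,0,-0.7],"rotation": [0,0,0],"claw": 1},{"slide": [0,0,-0.7],"rotation": [0,0,0],"claw": 1},{"slide": [0,0,-0.7],"rotation": [0,0,0],"claw": 1},{"slide": [0,0,-0.4],"rotation": [0,0,0],"claw": 1},{"slide": [0,0,-0.1],"rotation": [0,0,0],"claw": 1},{"slide": [0,0,-0.06],"rotation": [0,0,0],"claw": 1},{"slide": [0,0,-0.06],"rotation": [0,0,0],"claw": 1},{"slide": [0,0,-0.06],"rotation": [0,0,0],"claw": 1},{"slide": [0,0,-0.06],"rotation": [0,0,0],"claw": 1},{"slide": [0,0,-0.06],"rotation": [0,0,0],"claw": 1},{"slide": [0,0,-0.06],"rotation": [0,0,0],"claw": 1}]'

```text
time_s: 8.72
tool_pos: [551.0, 20.3, 107.3]
eef_rot: [-0.0, 0.134, 0.991, 0.0]
contact_force: [0.5, 0.2, -2.1]
gripper_width: 24.0
grasp_force: 29.6
```

Request:
apply_moves --motion '[{"slide": [0,0,-0.05],"rotation": [0,0,0],"claw": 1},{"slide": [0,0,-0.05],"rotation": [0,0,0],"claw": 1},{"slide": [0,0,-0.05],"rotation": [0,0,0],"claw": 1},{"slide": [0,0,-0.05],"rotation": [0,0,0],"claw": 1},{"slide": [0,0,-0.05],"rotation": [0,0,0],"claw": 1},{"slide": [0,0,-0.05],"rotation": [0,0,0],"claw": 1},{"slide": [0,0,-0.05],"rotation": [0,0,0],"claw": 1},{"slide": [0,0,-0.05],"rotation": [0,0,0],"claw": 1},{"slide": [0,0,-0.05],"rotation": [0,0,0],"claw": 1},{"slide": [0,0,-0.05],"rotation": [0,0,0],"claw": 1},{"slide": [0,0,-0.05],"rotation": [0,0,0],"claw": 1},{"slide": [0,0,-0.05],"rotation": [0,0,0],"claw": 1},{"slide": [0,0,0],"rotation": [0,0,0],"claw": 1}]'

```text
time_s: 10.35
tool_pos: [550.9, 20.3, 92.3]
eef_rot: [-0.0, 0.133, 0.991, -0.0]
contact_force: [-0.3, 0.1, -2.7]
gripper_width: 23.7
grasp_force: 29.6
```

Request:
apply_moves --motion '[{"slide": [0,0,-0.03],"rotation": [0,0,0],"claw": 1},{"slide": [0,0,-0.03],"rotation": [0,0,0],"claw": 1},{"slide": [0,0,-0.03],"rotation": [0,0,0],"claw": 1},{"slide": [0,0,-0.03],"rotation": [0,0,0],"claw": 1},{"slide": [0,0,-0.03],"rotation": [0,0,0],"claw": 1}]'

```text
time_s: 10.98
tool_pos: [551.1, 20.3, 88.8]
eef_rot: [0.0, 0.133, 0.991, 0.0]
contact_force: [-0.9, 0.2, 1.5]
gripper_width: 24.1
grasp_force: 29.6
```

The probe is being pushed (about +4 N). I'll continue in small steps.

Request:
apply_moves --motion '[{"slide": [0,0,-0.02],"rotation": [0,0,0],"claw": 1},{"slide": [0,0,-0.02],"rotation": [0,0,0],"claw": 1},{"slide": [0,0,-0.02],"rotation": [0,0,0],"claw": 1}]'

```text
time_s: 11.35
tool_pos: [551.1, 20.3, 87.1]
eef_rot: [0.0, 0.134, 0.991, 0.0]
contact_force: [-0.3, 0.3, 1.6]
gripper_width: 23.8
grasp_force: 29.6
```

Request:
apply_moves --motion '[{"slide": [0,0,-0.02],"rotation": [0,0,0],"claw": 1},{"slide": [0,0,-0.02],"rotation": [0,0,0],"claw": 1}]'

```text
time_s: 11.6
tool_pos: [551.0, 20.3, 86.1]
eef_rot: [0.0, 0.133, 0.991, -0.0]
contact_force: [-0.3, 0.5, 1.3]
gripper_width: 24.1
grasp_force: 29.6
```

Request:
apply_moves --motion '[{"slide": [0,0,-0.02],"rotation": [0,0,0],"claw": 1},{"slide": [0,0,-0.02],"rotation": [0,0,0],"claw": 1}]'

```text
time_s: 11.85
tool_pos: [551.0, 20.3, 85.1]
eef_rot: [0.0, 0.133, 0.991, -0.0]
contact_force: [0.8, -0.0, 1.5]
gripper_width: 24.1
grasp_force: 29.6
```

Request:
apply_moves --motion '[{"slide": [0,0,-0.02],"rotation": [0,0,0],"claw": 1},{"slide": [0,0,-0.02],"rotation": [0,0,0],"claw": 1}]'

```text
time_s: 12.1
tool_pos: [551.0, 20.3, 84.1]
eef_rot: [0.0, 0.133, 0.991, -0.0]
contact_force: [0.5, -0.0, 4.4]
gripper_width: 24.2
grasp_force: 29.6
```

Request:
apply_moves --motion '[{"slide": [0,0,-0.01],"rotation": [0,0,0],"claw": 1},{"slide": [0,0,0],"rotation": [0,0,0],"claw": 1}]'

```text
time_s: 12.35
tool_pos: [551.1, 20.3, 84.1]
eef_rot: [0.0, 0.134, 0.991, 0.0]
contact_force: [-0.1, 0.3, 4.6]
gripper_width: 23.9
grasp_force: 29.6
```

Request:
apply_moves --motion '[{"slide": [0,0,-0.02],"rotation": [0,0,0],"claw": 1},{"slide": [0,0,0],"rotation": [0,0,0],"claw": 1}]'

```text
time_s: 12.6
tool_pos: [551.1, 20.3, 84.1]
eef_rot: [0.0, 0.133, 0.991, 0.0]
contact_force: [-3.0, 0.4, 10.5]
gripper_width: 24.4
grasp_force: 29.6
```

Request:
apply_moves --motion '[{"slide": [0,0,-0.01],"rotation": [0,0,0],"claw": 1},{"slide": [0,0,0],"rotation": [0,0,0],"claw": 1},{"slide": [0,0,0],"rotation": [0,0,0],"claw": 1},{"slide": [0,0,0],"rotation": [0,0,0],"claw": 1},{"slide": [0,0,0],"rotation": [0,0,0],"claw": 1},{"slide": [0,0,0],"rotation": [0,0,0],"claw": 1},{"slide": [0,0,0],"rotation": [0,0,0],"claw": 1},{"slide": [0,0,0],"rotation": [0,0,0],"claw": 1},{"slide": [0,0,0],"rotation": [0,0,0],"claw": 1},{"slide": [0,0,0],"rotation": [0,0,0],"claw": 1}]'

```text
time_s: 13.85
tool_pos: [551.2, 20.3, 84.1]
eef_rot: [0.0, 0.134, 0.991, 0.0]
contact_force: [-4.8, -1.1, 13.9]
gripper_width: 23.9
grasp_force: 29.6
```

```bash
python3 - <<'E'
from h import *
s=env.get_state();print(s["tool_pos"],s["contact_force"],s["wrist_torque"])
a,K,Rm,p=cam("wrist");b,Ks,Rs,ps=cam("scene"); np.savez("w3.npz",a=a,b=b,K=K,Rm=Rm,p=p,Ks=Ks,Rs=Rs,ps=ps)
u=proj([551,20,100],Ks,Rs,ps);x,y=int(u[0]),int(u[1]);print(u)
save("c3.png",np.hstack([cv2.resize(a[260:420,220:420],(400,320)),cv2.resize(b[y-60:y+60,x-60:x+60],(400,400),interpolation=cv2.INTER_CUBIC)[40:360]]))
E
```

```text
[551.1786331   20.25953885  84.07438486] [-4.76158087 -1.06632457 13.86146089] [0.0146304  0.78466606 0.00593748]
[338.34986291 231.29339199]
```

View pics/c3.png

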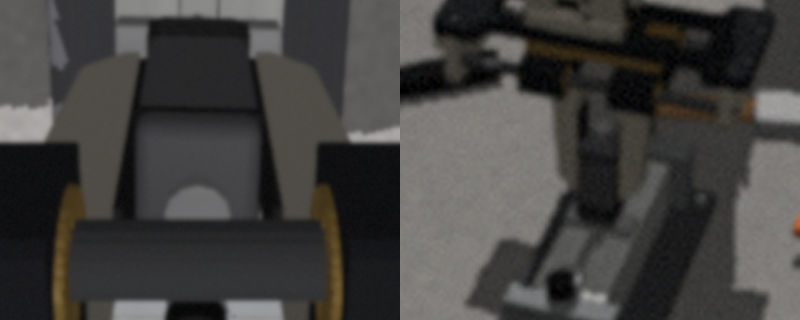

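The gauge is seated: the foot lies flat across the groove with about 12 N on it, held for 1.25 s. I'll lift and carry it back.

Request:
apply_moves --motion '[{"slide": [0,0,0.05],"rotation": [0,0,0],"claw": 1},{"slide": [0,0,0.2],"rotation": [0,0,0],"claw": 1},{"slide": [0,0,0.6],"rotation": [0,0,0],"claw": 1},{"slide": [0,0,0.8],"rotation": [0,0,0],"claw": 1},{"slide": [0,0,0.8],"rotation": [0,0,0],"claw": 1},{"slide": [0,0,0.8],"rotation": [0,0,0],"claw": 1},{"slide": [0,0,0.8],"rotation": [0,0,0],"claw": 1},{"slide": [0,0,0.4],"rotation": [0,0,0],"claw": 1},{"slide": [-0.07,0.84,0],"rotation": [0,0,0.27],"claw": 1},{"slide": [-0.07,0.84,0],"rotation": [0,0,0.27],"claw": 1},{"slide": [-0.07,0.84,0],"rotation": [0,0,0.27],"claw": 1},{"slide": [-0.07,0.84,0],"rotation": [0,0,0.27],"claw": 1},{"slide": [-0.07,0.84,0],"rotation": [0,0,0.27],"claw": 1},{"slide": [-0.07,0.84,0],"rotation": [0,0,0.27],"claw": 1},{"slide": [-0.07,0.84,0],"rotation": [0,0,0.27],"claw": 1},{"slide": [-0.07,0.84,0],"rotation": [0,0,0.27],"claw": 1},{"slide": [-0.07,0.84,0],"rotation": [0,0,0.27],"claw": 1},{"slide": [-0.07,0.84,0],"rotation": [0,0,0.27],"claw": 1},{"slide": [-0.07,0.84,0],"rotation": [0,0,0.27],"claw": 1},{"slide": [-0.06,0.85,0],"rotation": [0,0,0.25],"claw": 1}]'

```text
time_s: 16.45
tool_pos: [530.1, 274.0, 194.4]
eef_rot: [-0.0, -0.109, 0.994, -0.0]
contact_force: [-0.8, -0.7, -2.4]
gripper_width: 23.9
grasp_force: 29.6
```

Request:
apply_moves --motion '[{"slide": [0,0,0],"rotation": [0,0,0],"claw": 1}]'

```text
time_s: 16.58
tool_pos: [530.0, 274.1, 194.2]
eef_rot: [-0.0, -0.109, 0.994, 0.0]
contact_force: [-0.6, 0.3, -3.0]
gripper_width: 24.0
grasp_force: 29.6
```

Request:
apply_moves --motion '[{"slide": [0.02,-0.04,-0.4],"rotation": [0,0,0],"claw": 1},{"slide": [0,0,-0.7],"rotation": [0,0,0],"claw": 1},{"slide": [0,0,-0.7],"rotation": [0,0,0],"claw": 1},{"slide": [0,0,-0.7],"rotation": [0,0,0],"claw": 1},{"slide": [0,0,-0.7],"rotation": [0,0,0],"claw": 1},{"slide": [0,0,-0.6],"rotation": [0,0,0],"claw": 1},{"slide": [0,0,-0.4],"rotation": [0,0,0],"claw": 1},{"slide": [0,0,-0.16],"rotation": [0,0,0],"claw": 1},{"slide": [0,0,-0.06],"rotation": [0,0,0],"claw": 1},{"slide": [0,0,-0.03],"rotation": [0,0,0],"claw": 1},{"slide": [0,0,0],"rotation": [0,0,0],"claw": 1}]'

```text
time_s: 17.95
tool_pos: [530.9, 271.6, 83.4]
eef_rot: [0.0, -0.107, 0.994, 0.0]
contact_force: [0.2, -0.2, -3.0]
gripper_width: 24.2
grasp_force: 29.6
```

Request:
apply_moves --motion '[{"slide": [0,0,-0.03],"rotation": [0,0,0],"claw": 1},{"slide": [0,0,-0.03],"rotation": [0,0,0],"claw": 1},{"slide": [0,0,-0.02],"rotation": [0,0,0],"claw": 1},{"slide": [0,0,0],"rotation": [0,0,0],"claw": 1}]'

```text
time_s: 18.45
tool_pos: [530.8, 271.6, 81.6]
eef_rot: [0.0, -0.107, 0.994, 0.0]
contact_force: [-1.8, -1.7, 5.0]
gripper_width: 24.0
grasp_force: 29.6
```

Seated with about 8 N. I'll release, back off and tilt the wrist for a side view to read the cap.

Request:
apply_moves --motion '[{"slide": [0,0,0.01],"rotation": [0,0,0],"claw": -0.2},{"slide": [0,0,0],"rotation": [0,0,0],"claw": -0.2},{"slide": [0,0,0],"rotation": [0,0,0],"claw": -0.2},{"slide": [0,0,0],"rotation": [0,0,0],"claw": -0.2},{"slide": [0,0,0.4],"rotation": [0,0,0],"claw": -0.2},{"slide": [0,0,0.8],"rotation": [0,0,0],"claw": -0.2},{"slide": [0,0,0.8],"rotation": [0,0,0],"claw": -0.2},{"slide": [0,0,0.8],"rotation": [0,0,0],"claw": -0.2},{"slide": [0,0,0.8],"rotation": [0,0,0],"claw": -0.2},{"slide": [0,0,0.8],"rotation": [0,0,0],"claw": -0.2},{"slide": [0,0,0.8],"rotation": [0,0,0],"claw": -0.2},{"slide": [-0.4,-0.08,0],"rotation": [0.12,-0.57,0],"claw": -0.2},{"slide": [-0.4,-0.08,0],"rotation": [0.12,-0.57,0],"claw": -0.2},{"slide": [-0.4,-0.08,0],"rotation": [0.12,-0.57,0],"claw": -0.2},{"slide": [-0.4,-0.08,0],"rotation": [0.12,-0.57,0],"claw": -0.2},{"slide": [-0.4,-0.08,0],"rotation": [0.12,-0.57,0],"claw": -0.2},{"slide": [-0.4,-0.08,0],"rotation": [0.12,-0.57,0],"claw": -0.2},{"slide": [-0.4,-0.08,0],"rotation": [0.12,-0.57,0],"claw": -0.2},{"slide": [-0.4,-0.08,0],"rotation": [0.12,-0.57,0],"claw": -0.2},{"slide": [0,0,0],"rotation": [0,0,0],"claw": -0.2}]'

```text
time_s: 20.95
tool_pos: [453.7, 254.4, 211.8]
eef_rot: [0.331, -0.1, 0.938, 0.03]
contact_force: [-0.1, -0.3, 0.9]
gripper_width: 55.9
grasp_force: 0.0
```

```bash
python3 - <<'E'
from h import *
s=env.get_state();a,K,Rm,p=cam("wrist"); np.savez("w4.npz",a=a,K=K,Rm=Rm,p=p)
print(s["tool_pos"],p,Rm.round(3).tolist())
for z in (50,120,124,130): print(proj([530.8,271.6,z],K,Rm,p))
u=proj([530.8,271.6,95],K,Rm,p).astype(int); x0,y0=u[0]-65,u[1]-75; print(x0,y0)
save("w4.png",cv2.resize(np.clip(a[y0:y0+150,x0:x0+130]*1.8,0,255).astype('uint8'),None,fx=4,fy=4,interpolation=cv2.INTER_CUBIC))
E
```

```text
[453.68927516 254.41313147 211.7575554 ] [290.98081714 220.84450301 291.63022298] [[-0.208, 0.556, 0.805], [0.978, 0.126, 0.165], [-0.01, 0.821, -0.57]]
[320.91518351 176.83629649]
[320.36378219 241.78341412]
[320.32779419 246.02228152]
[320.27276304 252.50415753]
255 141
```

View pics/w4.png

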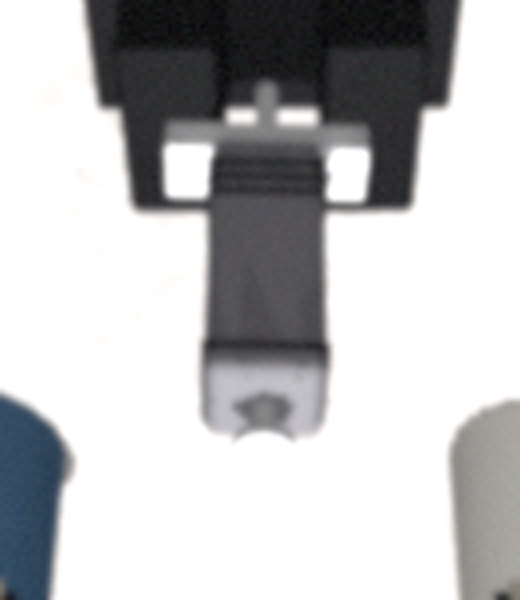

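The picture (upside down) shows the gauge seated on both blocks with the handle top at crop y 350–430, but the cap top is saturated, so I'll view it unsaturated.

```bash
python3 - <<'E'
from h import *
d=np.load("w4.npz");a,K,Rm,p=[d[k] for k in("a","K","Rm","p")]
c=a[220:270,290:350].astype(float); c=np.clip((c-60)*1.25,0,255).astype('uint8')
save("w5.png",cv2.resize(c,None,fx=12,fy=12,interpolation=cv2.INTER_CUBIC))
print(a[222:268,321:324].mean((1,2)).astype(int).tolist())
for v in range(3,11):
  z=120+4+v; P=[proj([530.8+dx*.978,271.6+dx*.21,zz],K,Rm,p).round(1)[1] for dx,zz in((-6,z),(6,z),(-12,120),(12,120),(-6,120))]; print(v,P)
E
```

```text
[44, 43, 41, 39, 31, 29, 35, 46, 54, 66, 81, 93, 101, 105, 107, 106, 99, 84, 69, 66, 68, 70, 70, 70, 71, 77, 97, 132, 160, 173, 177, 179, 179, 177, 171, 162, 153, 150, 148, 149, 149, 149, 150, 149, 150, 151]
3 [np.float64(244.8), np.float64(253.5), np.float64(232.6), np.float64(250.3), np.float64(237.3)]
4 [np.float64(245.9), np.float64(254.6), np.float64(232.6), np.float64(250.3), np.float64(237.3)]
5 [np.float64(247.0), np.float64(255.7), np.float64(232.6), np.float64(250.3), np.float64(237.3)]
6 [np.float64(248.1), np.float64(256.8), np.float64(232.6), np.float64(250.3), np.float64(237.3)]
7 [np.float64(249.2), np.float64(257.8), np.float64(232.6), np.float64(250.3), np.float64(237.3)]
8 [np.float64(250.3), np.float64(258.9), np.float64(232.6), np.float64(250.3), np.float64(237.3)]
9 [np.float64(251.4), np.float64(260.0), np.float64(232.6), np.float64(250.3), np.float64(237.3)]
10 [np.float64(252.6), np.float64(261.1), np.float64(232.6), np.float64(250.3), np.float64(237.3)]
```

View pics/w5.png

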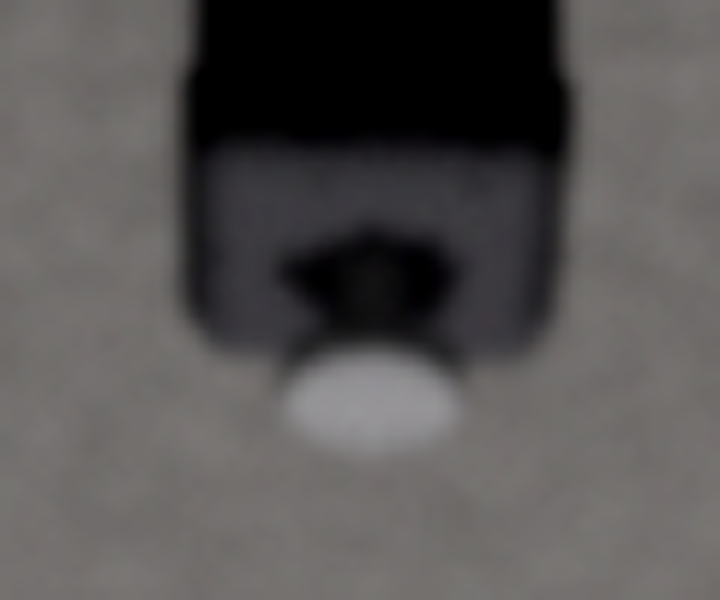

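The cap ellipse spans rows 248.6–257.2, which puts the push-in at about 6.6 mm. That agrees with the feel range of 4.7–8 mm. The depth is therefore about 19.4 mm and the slide goes to 97 mm. Next I move to the record slide.

Request:
apply_moves --motion '[{"slide": [0.1,-0.83,0],"rotation": [-0.12,0.57,0],"claw": -0.2},{"slide": [0.1,-0.83,0],"rotation": [-0.12,0.57,0],"claw": -0.2},{"slide": [0.1,-0.83,0],"rotation": [-0.12,0.57,0],"claw": -0.2},{"slide": [0.1,-0.83,0],"rotation": [-0.12,0.57,0],"claw": -0.2},{"slide": [0.1,-0.83,0],"rotation": [-0.12,0.57,0],"claw": -0.2},{"slide": [0.1,-0.83,0],"rotation": [-0.12,0.57,0],"claw": -0.2},{"slide": [0.1,-0.83,0],"rotation": [-0.12,0.57,0],"claw": -0.2},{"slide": [0.1,-0.83,0],"rotation": [-0.12,0.57,0],"claw": -0.2},{"slide": [0.1,-0.83,0],"rotation": [0,0,-0.14],"claw": -0.2},{"slide": [0.1,-0.83,0],"rotation": [0,0,-0.14],"claw": -0.2},{"slide": [0.1,-0.83,0],"rotation": [0,0,-0.14],"claw": -0.2},{"slide": [0.1,-0.83,0],"rotation": [0,0,-0.14],"claw": -0.2},{"slide": [0.1,-0.83,0],"rotation": [0,0,-0.14],"claw": -0.2},{"slide": [0.1,-0.83,0],"rotation": [0,0,-0.14],"claw": -0.2},{"slide": [0.1,-0.83,0],"rotation": [0,0,-0.14],"claw": -0.2},{"slide": [0.1,-0.83,0],"rotation": [0,0,-0.14],"claw": -0.2},{"slide": [0.1,-0.83,0],"rotation": [0,0,-0.13],"claw": -0.2},{"slide": [0.1,-0.83,0],"rotation": [0,0,-0.13],"claw": -0.2},{"slide": [0.1,-0.83,0],"rotation": [0,0,-0.13],"claw": -0.2},{"slide": [0.1,-0.83,0],"rotation": [0,0,-0.13],"claw": -0.2}]'

```text
time_s: 23.5
tool_pos: [505.1, -155.3, 211.6]
eef_rot: [0.007, 0.016, 1.0, -0.007]
contact_force: [-0.0, 0.9, -0.2]
gripper_width: 55.3
grasp_force: 0.0
```

```bash
python3 - <<'E'
from h import *
s=env.get_state();a,K,Rm,p=cam("wrist"); np.savez("w6.npz",a=a,K=K,Rm=Rm,p=p)
M=q2R(s["eef_rot"]);print(s["tool_pos"],M.round(3).tolist())
e=np.array([-.033,-.9995,0]);c=np.array([501.6,-223.1,14])
b=a.copy()
for k in range(0,13):
    u=proj(c+(k*10-60)*e,K,Rm,p); cv2.circle(b,tuple(int(round(x)) for x in u),2,(255,0,0),-1)
u=proj([503.6,-162.5,54.5],K,Rm,p);print(u); cv2.circle(b,tuple(int(round(x)) for x in u),3,(0,255,0),-1)
save("w6.png",b)
E
```

```text
[ 505.07614997 -155.25108081  211.61069791] [[-0.999, 0.032, 0.014], [0.032, 0.999, -0.014], [-0.015, -0.014, -1.0]]
[312.42830546 221.99135339]
```

View pics/w6.png

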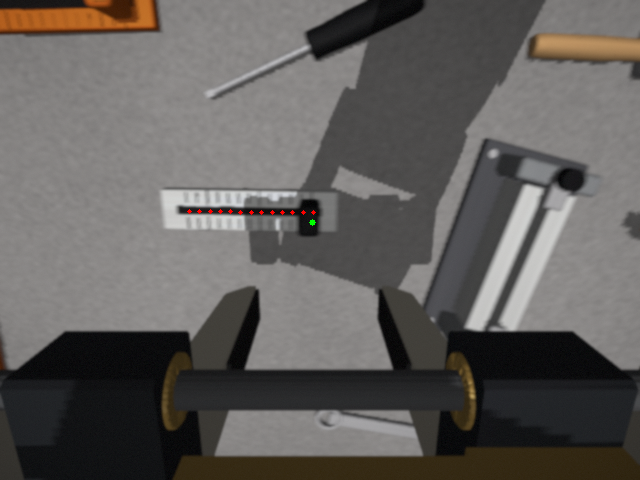

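Slot and dots agree, and the grip top is at (311,222), about 1 mm beyond the dot. I'll correct, descend and grip.

Request:
apply_moves --motion '[{"slide": [-0.05,-0.35,-0.4],"rotation": [0.09,0.09,0],"claw": -0.2},{"slide": [0,0,-0.8],"rotation": [0,0,0],"claw": -0.2},{"slide": [0,0,-0.8],"rotation": [0,0,0],"claw": -0.2},{"slide": [0,0,-0.8],"rotation": [0,0,0],"claw": -0.2},{"slide": [0,0,-0.8],"rotation": [0,0,0],"claw": -0.2},{"slide": [0,0,-0.8],"rotation": [0,0,0],"claw": -0.2},{"slide": [0,0,-0.8],"rotation": [0,0,0],"claw": -0.2},{"slide": [0,0,-0.8],"rotation": [0,0,0],"claw": -0.2},{"slide": [0,0,-0.8],"rotation": [0,0,0],"claw": -0.2},{"slide": [0,0,-0.4],"rotation": [0,0,0],"claw": -0.2},{"slide": [0,0,-0.1],"rotation": [0,0,0],"claw": -0.2},{"slide": [0,0,0],"rotation": [0,0,0],"claw": 0.45},{"slide": [0,0,0],"rotation": [0,0,0],"claw": 0.5},{"slide": [0,0,0],"rotation": [0,0,0],"claw": 1},{"slide": [0,0,0],"rotation": [0,0,0],"claw": 1},{"slide": [0,0,0],"rotation": [0,0,0],"claw": 1},{"slide": [0,0,0],"rotation": [0,0,0],"claw": 1}]'

```text
time_s: 25.68
tool_pos: [503.2, -163.4, 29.0]
eef_rot: [-0.0, 0.016, 1.0, -0.002]
contact_force: [-0.7, -0.2, 5.2]
gripper_width: 19.6
grasp_force: 30.0
```

Request:
apply_moves --motion '[{"slide": [-0.01,-0.2,0],"rotation": [0,0,0],"claw": 1},{"slide": [-0.01,-0.4,0],"rotation": [0,0,0],"claw": 1},{"slide": [-0.02,-0.5,0],"rotation": [0,0,0],"claw": 1},{"slide": [-0.02,-0.5,0],"rotation": [0,0,0],"claw": 1},{"slide": [-0.02,-0.5,0],"rotation": [0,0,0],"claw": 1},{"slide": [-0.02,-0.5,0],"rotation": [0,0,0],"claw": 1},{"slide": [-0.02,-0.5,0],"rotation": [0,0,0],"claw": 1},{"slide": [-0.01,-0.5,0],"rotation": [0,0,0],"claw": 1},{"slide": [0,-0.27,0],"rotation": [0,0,0],"claw": 1},{"slide": [0,0,0],"rotation": [0,0,0],"claw": 1},{"slide": [0,0,0],"rotation": [0,0,0],"claw": 1}]'

```text
time_s: 27.05
tool_pos: [499.1, -260.4, 29.0]
eef_rot: [-0.001, 0.016, 1.0, -0.002]
contact_force: [-6.0, -1.5, 8.7]
gripper_width: 19.8
grasp_force: 30.0
```

Request:
apply_moves --motion '[{"slide": [0,0,0],"rotation": [0,0,0],"claw": -0.2},{"slide": [0,0,0],"rotation": [0,0,0],"claw": -0.2},{"slide": [0,0,0],"rotation": [0,0,0],"claw": -0.2},{"slide": [0,0,0],"rotation": [0,0,0],"claw": -0.2},{"slide": [0,0,0.5],"rotation": [0,0,0],"claw": -0.2},{"slide": [0,0,0.8],"rotation": [0,0,0],"claw": -0.2},{"slide": [0,0,0.8],"rotation": [0,0,0],"claw": -0.2},{"slide": [0,0,0.8],"rotation": [0,0,0],"claw": -0.2},{"slide": [0,0,0.8],"rotation": [0,0,0],"claw": -0.2},{"slide": [0,0,0.8],"rotation": [0,0,0],"claw": -0.2},{"slide": [0,0,0.8],"rotation": [0,0,0],"claw": -0.2},{"slide": [0,0,0.8],"rotation": [0,0,0],"claw": -0.2},{"slide": [0,0,0.8],"rotation": [0,0,0],"claw": -0.2},{"slide": [0,0,0],"rotation": [0,0,0],"claw": -0.2}]'

```text
time_s: 28.8
tool_pos: [500.4, -260.4, 203.1]
eef_rot: [0.001, 0.016, 1.0, -0.003]
contact_force: [-0.2, 0.2, 0.7]
gripper_width: 55.8
grasp_force: 0.0
```

```bash
python3 - <<'E'
from h import *
s=env.get_state();a,K,Rm,p=cam("wrist");t=cam("scene")[0]
print(s["tool_pos"],s["time_s"])
e=np.array([-.033,-.9995,0]);c=np.array([501.6,-223.1,14])
for k in (0,97): print(k,proj(c+(k-60)*e,K,Rm,p))
print(proj(c+37*e+[0,0,40.5],K,Rm,p))
A=cv2.resize(a[120:300,250:550],(600,360),interpolation=cv2.INTER_CUBIC)
B=cv2.resize(t[195:285,400:500],(200,180));Z=np.vstack([B,np.zeros((180,200,3),np.uint8)])
save("w7.png",np.hstack([A,Z]))
E
```

```text
[ 500.41296311 -260.35471371  203.1425942 ] 28.8
0 [422.44383735 217.51902334]
97 [319.62377868 217.39380176]
[319.54250664 227.94403721]
```

View pics/w7.png

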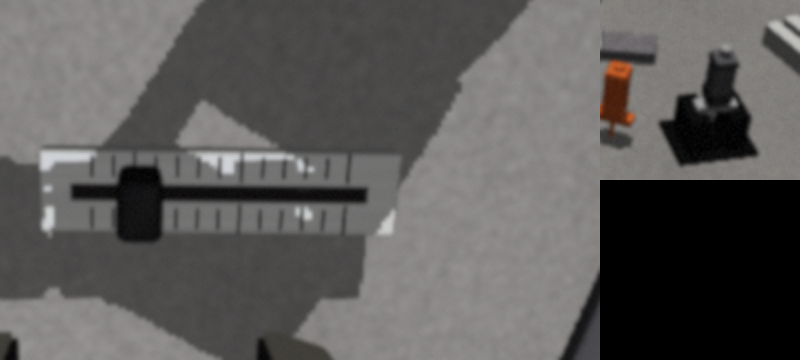

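The grip centre is at crop x≈139, just past the 100 mm mark on the 90 side (marks 347 = 0, 240 = 50, 93 = 120), so the slide is at about 97–98 mm. The gauge stands upright on its stand. I'll hand in.

```bash
python3 -c "
from h import *
print(env.job_done())"
```

```text
the job is handed in; nothing more can be done
None
```

I measured the groove at about 19.4 mm deep, set the record slide to about 97 mm, stood the gauge back upright on its stand, and handed the job in; no verdict came back.

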